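# Pin the bedside phone holder and hold its spring jaw open

### The job

My bedside phone holder is back in the fork of its bracket after cleaning, but its hinge pin is still parked in the stow hole: take the pin out and push it down through the fork and the holder's lug until its head sits fully home. Then take hold of the holder's spring jaw, pull it out until its white pointers stand at the orange marks, and finish while still holding it there, so that I can lay my phone in. Leave the hearing-aid charger, the drying jar, the ring bowl and the phone where they are.

Things in the scene. Friction and masses are not known exactly. Their poses are not given: they have to be found in the camera images.
- bracket: Fixed aluminium bracket. Origin on the hinge axis at table level, x out along the holder (pull direction), z up. Pedestal x -80 to -20 mm, 32 wide, flat top 40 high, holds the stow hole. Two fork tines, 8 thick and 32 wide, reach to x +16 at heights 10-18 and 32-40; a vertical 11.5 mm hole on the axis in each; slot between them 14 high. Foot plate 3 thick, 66 wide.
- fork_hole (a point): Centre of the mouth of the hinge hole on the top face of the upper tine, 40 above the table; axes as the bracket's.
- stow_hole (a point): Centre of the mouth of the stow hole (11.5 diameter, through the pedestal) in the pedestal's top, 52 behind the hinge axis, 40 above the table. The pin starts here, upright, with its head resting on the pedestal.
- pin: Loose hinge pin, 60 g: steel shaft 10 mm diameter, 36 long, tip tapered over 4 mm to 6 diameter; round black knob head 22 diameter, 20 high, red dot on top. Origin at the tip, z up the pin, head top at z 56. Slides freely in the holes. Fully home, the head's underside lies on the upper tine and the tip is 4 above the table.
- pin_seat (a point): On the pin's axis at the underside of its head, 36 above the tip.
- holder: Black flat phone holder, 0.4 kg, loose until pinned, on rubber feet; its aluminium lug (28 wide, 12 thick, 11.5 mm hole) is already in the fork, holes aligned within 1. Origin on the lug hole's axis at table level, x = jaw's pull direction. Bed x 34-172, 96 wide, floor 26 high, rails 30 high, each with white ticks and an orange mark on top and down its side; fixed jaw x 34-46, top 54 high.
- holder_hole (a point): Centre of the mouth of the lug's hole on the lug's top face, 31 above the table.
- mark (a point): Midway between the two orange marks, at the height of the rail tops (30 above the table), on the holder's centre line, x 137 of the holder; axes as the holder's.
- jaw: Spring jaw: dark grey upright plate 12 mm thick (x), 64 wide (y), 28 high, top 54 above the table. Origin at its underside's centre, holder x 112 and 26 high when shut; axes as the holder's. Slides only along the holder's x, 0 to 40 out; the spring pulls back with 4 N shut, 9 N at the marks. 60 clear to the fixed jaw when shut, free room outside. Snaps back if let go.
- pointer (a point): Midway between the jaw's two white pointers (one over each rail), on the jaw's middle plane, at the height of the rail tops; when shut it is 25 short of mark, and at the mark the two coincide.
- charger: Bystander: matte black hearing-aid charger with a closed domed lid, 86 diameter, 61 high, loose. Origin under its centre.
- drying_jar: Bystander: beige plastic drying jar with a ribbed twist cap, 64 diameter, 68 high, loose. Origin under its centre.
- ring_bowl: Bystander: pale green ceramic ring bowl, 90 diameter, 36 high, loose. Origin under its centre.
- phone: Bystander: dark phone lying face up, 150 by 74 by 9, loose. Origin under its centre, x along its length.
Mind the look-alikes: they are no part of the job. Several things have the shape of the holder; the one meant has the colours described above. There is more than one size of the pin; the job needs the smaller.

How it is judged (in metres and radians):
On the way:
1. the pin is home: through fork and lug, its head down on the upper tine (z of pin_seat in the frame of fork_hole below 0.0025 m and horizontal distance between pin_seat and fork_hole below 0.003 m and angle between pin's own z axis and vertical below 0.09 rad and horizontal distance between holder_hole and fork_hole below 0.004 m), for 0.3 s.
At the end, for the whole second after the job is handed in: Pin home in fork and lug (head within 2.5 mm of the upper tine, on axis within 3 mm), holder flat, jaw at rest with its pointers within 4 mm of the orange marks, held out by the fingers (over 4 N on the jaw), not propped by phone or pin, and the pin let go (all of step 1 and x of pointer in the frame of mark between -0.004 and 0.004 m and linear speed of jaw below 0.01 m/s and contact force between the fingers and jaw above 4 N and angle between holder's own z axis and vertical below 0.06 rad and contact force between the fingers and pin below 0.1 N and contact force between each of phone, pin and jaw below 0.1 N); the arm keeps its last pose, push and grip.
It fails at once if the charger is shifted by more than 15 mm or tipped (distance of charger from where it was at the start of the episode above 0.015 m or angle between charger's own z axis and vertical above 0.25 rad).
It fails at once if the drying jar is shifted by more than 15 mm or tipped (distance of drying_jar from where it was at the start of the episode above 0.015 m or angle between drying_jar's own z axis and vertical above 0.25 rad).
It fails at once if the ring bowl is shifted by more than 15 mm or tipped (distance of ring_bowl from where it was at the start of the episode above 0.015 m or angle between ring_bowl's own z axis and vertical above 0.25 rad).
It fails at once if the phone is shifted by more than 15 mm or tipped (distance of phone from where it was at the start of the episode above 0.015 m or angle between phone's own z axis and vertical above 0.25 rad).
It fails at once if the holder is dragged out of the fork (horizontal distance between holder_hole and fork_hole above 0.02 m).
It also fails if it takes over 61 s, if anything falls off the work surface, if the arm or the gripper's body presses on something with over 40 N, if the wrist force passes 120 N, or if a joint passes its speed limit or range.

### The arm

A 7-joint arm with a two-finger parallel gripper is mounted at the origin on the work surface. World frame = base frame: x ahead of the robot, y to its left, z up, the work surface at z = 0. Lengths are in mm, angles in rad, forces in N, time in s.
With the tool pointing down it reaches from about 350 to 900 mm from the base axis. Payload 7.2 kg.
Tool frame: the origin (TCP) lies midway between the tips of the shut fingers; the grasp point (between the pads) lies 19 mm behind it; z points along the fingers, y is the line along which they close (so a half turn about z gives the same grasp; the last joint's range is limited). The gripper opens to 85 mm and grips with 20 to 120 N. Pads are 22 mm wide; open, the fingers measure 114 mm over their backs; the gripper's body (76 mm by 85 mm) begins 54 mm behind the grasp point. The pads swing forward as they close: fully open they stand 13 mm farther back than shut.
Start: joints at [1.216, 0.411, -0.013, 1.596, 0.006, 1.134, -0.082], TCP at [176.791, -599.478, 231.297] pointing down, gripper open.
Joint ranges: [-2.95, 2.95], [-0.29, 1.99], [-1.47, 1.44], [0.14, 2.54], [-1.03, 4.17], [0.13, 1.85], [-2.86, 2.86]. Speed limits (rad/s): [2.39, 2.39, 3.01, 3.01, 3.14, 3.14, 3.14].

### API

Orientations are given as a unit quaternion [w, x, y, z].
In Python, from cell import robot gives the robot as it stands. The module is installed in compiled form; this text tells all that it offers.
- The arm moves only by the tool drive_tool, never from a script. Its argument "commands" is text: rows parted by semicolons, each of 5 numbers parted by spaces: the shift along the tool's x, y, z in m, then the turn about the tool's z in degrees, then the opening, from 0 (shut) to 1 (fully open). A call has 1 to 12 rows; each row shifts and turns the commanded pose from where the row before left it, along the tool's axes as they then stand; what a row does not reach is not made up. A row lasts 1/8 s, in which the tool goes at most 62.5 mm and 10.7 degrees, less where a joint would pass 70% of its speed; a pose out of reach is approached as far as the arm can. A call with a gripper value outside its range is refused whole. The fingers move at their own pace and stop on an object; the grip force is fixed at half the most. Time passes only in rows, so rows that do not move let the fingers close. It gives the time, the measured TCP pose, the force, the opening and the grip force at its end, in the units of the state.
- robot.read_state(): the state, without advancing time (a new reading comes with each control period).
- robot.get_image(name): name is "scene" or "top"; returns a dict with "image" (400x640x3 uint8, red, green, blue), "camera_matrix" (3x3 intrinsics, pixels), "xyz" and "attitude" of the camera in the world. Camera axes: x right, y down, z forward; pixel columns grow to the right and rows downward; lengths in mm; the calibration is good to about 2 mm. A picture is of the moment at which its call begins. There is no depth.
- robot.job_done(): hands the job in; it is judged then, once.
The state is a dict: "time_s": time; "joint_pos": joint angles; "joint_velocities": joint speeds; "effort": joint torques, N m; "position": TCP position; "tcp_rot": TCP orientation; "wrist_force": force on the tool from outside, world axes, zero at the start; "torque": the same for the moment, N m; "grip_width": finger opening in mm; "grip_force": force on a finger pad.
Only numpy, scipy, OpenCV 4.12 (cv2) and the standard library are available. Lean on these libraries where they do the work, as an engineer would, in place of code of your own. Each camera call takes 0.05 s, during which the arm holds its last target. There are 200 camera calls.

## Working session

There is one attempt and no reset: what is moved stays moved. The work goes in short steps, Python scripts to look and compute and a tool call to move; the robot and the scene stay as the last step left them, time stands still between calls to the robot, and variables do not carry over. Pictures are saved under pics/ and viewed, at most 10 in all, crops included, and the job is handed in when it is done.

Besides the shell and the picture viewer there is one more tool, called after "Request:" by a JSON object that holds its "op" and its "data", one argument or row to a line. drive_tool: Moves the arm, as the interface text tells. Its arguments: {"type":"object","properties":{"commands":{"type":"string"}},"required":["commands"]}

```bash
mkdir -p pics; python3 - <<'E'
from cell import robot
import cv2
s=robot.read_state();print({k:s[k] for k in('time_s','position','tcp_rot','wrist_force','grip_width')})
for n in('scene','top'):
    d=robot.get_image(n);cv2.imwrite(f'pics/{n}0.png',d['image'][:,:,::-1]);print(n,d['camera_matrix'],d['xyz'],d['attitude'])
E
```

```text
{'time_s': 0.0, 'position': array([ 176.59254095, -599.01757057,  230.43567618]), 'tcp_rot': array([-7.91174732e-04,  9.89735111e-01,  1.42911677e-01, -1.91468312e-04]), 'wrist_force': array([-0.65085974, -0.31911021, -0.87922741]), 'grip_width': 85.72257008083501}
scene [[451.16919671   0.         316.95155728]
 [  0.         451.16919671 198.37777738]
 [  0.           0.           1.        ]] [1071.61043347  607.54561674  727.55671114] [-0.13840452  0.34051925  0.85331134 -0.36979802]
top [[443.77073377   0.         324.76839738]
 [  0.         443.77073377 196.83661225]
 [  0.           0.           1.        ]] [ 431.48913869   45.54157804 1082.21163665] [ 0.06380438 -0.6981251   0.71164069 -0.04602047]
```

View pics/top0.png

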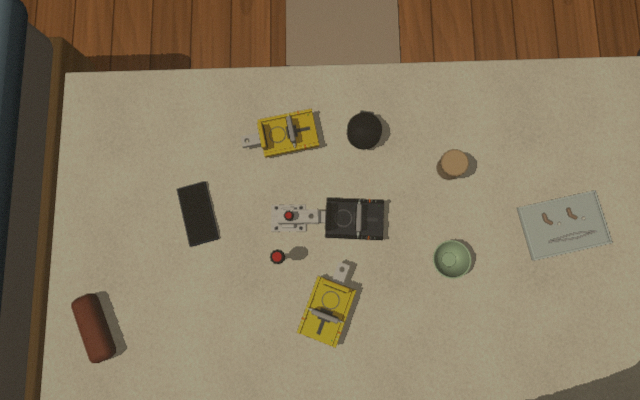

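View pics/scene0.png

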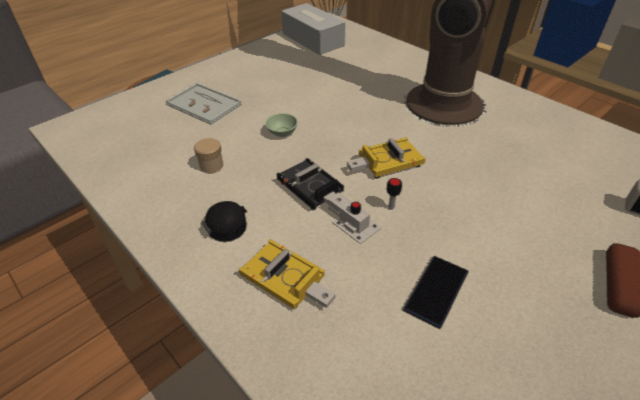

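The top view shows the black holder at about (355,218) and the bracket at (297,217), with the stowed pin's red dot at (289,215). A larger look-alike pin stands loose at (278,257), and the two yellow holders are decoys. Next I'll measure these.

```bash
cat >h.py <<'E'
import numpy as np,cv2
from scipy.spatial.transform import Rotation as R
def rot(q): return R.from_quat(np.roll(q,-1)).as_matrix()
def ray(d,uv,z):
    v=rot(d['attitude'])@np.linalg.inv(d['camera_matrix'])@np.array([uv[0],uv[1],1.])
    c=np.array(d['xyz']);return c+v*(z-c[2])/v[2]
def proj(d,p):
    v=d['camera_matrix']@rot(d['attitude']).T@(np.array(p,float)-d['xyz']);return v[:2]/v[2]
def blobs(m,a=2):
    n,l,s,c=cv2.connectedComponentsWithStats(m.astype(np.uint8));return [(s[i,4],c[i]) for i in range(1,n) if s[i,4]>=a]
E
python3 - <<'E'
from cell import robot
from h import *
np.set_printoptions(precision=1,suppress=True)
for n in('top','scene'):
    d=robot.get_image(n);im=d['image'];h=cv2.cvtColor(im,cv2.COLOR_RGB2HSV)
    H,S,V=[h[:,:,i].astype(int) for i in range(3)]
    print(n,'origin px',proj(d,[0,0,0]),'x+',proj(d,[300,0,0]))
    print('red');
    for a,c in blobs(((H<5)|(H>175))&(S>180)&(V>90),6):print(a,c,ray(d,c,60))
    print('orange')
    for a,c in blobs((H>=5)&(H<18)&(S>150)&(V>120),2):print(a,c,ray(d,c,30))
    x0,y0,w,hh=(260,180,135,80) if n=='top' else (265,145,125,105)
    cv2.imwrite(f'pics/{n}c.png',cv2.resize(im[y0:y0+hh,x0:x0+w,::-1],None,fx=5.5,fy=5.5,interpolation=cv2.INTER_CUBIC))
E
```

```text
top origin px [361.  459.6] x+ [357.2 322.3]
red
23 [288.1 214.8] [551.6 155.8  60. ]
51 [276.5 256.4] [456.3 182.8  60. ]
orange
266 [89.5 28.7] [1050.5  672.9   30. ]
2 [211.    1.5] [1116.5  357.5   30. ]
130 [259.2  14.2] [1076.7  231.4   30. ]
337 [407.6  31.3] [1017.1 -146.8   30. ]
10 [580.4   1.8] [1083.5 -586.3   30. ]
11 [584.6   2.7] [1080.6 -596.5   30. ]
154 [594.   32.2] [ 999.8 -611.2   30. ]
2 [102.    6.5] [1112.1  643.9   30. ]
2 [419.5   7. ] [1082.9 -180.    30. ]
3 [457.   8.] [1076.9 -274.9   30. ]
18 [581.8  13.1] [1052.4 -586.6   30. ]
5 [585.6   8.8] [1063.8 -597.2   30. ]
180 [266.8  42.6] [997.6 211.6  30. ]
2 [417.    8.5] [1078.9 -173.5   30. ]
14 [419.7  13.5] [1064.9 -179.7   30. ]
7 [457.4  13.9] [1060.7 -275.    30. ]
3 [101.7  16.7] [1083.3  643.    30. ]
2 [150.   16.5] [1079.6  515.8   30. ]
2 [440.5  17.5] [1052.1 -231.7   30. ]
42 [458.9  26. ] [1027.4 -276.6   30. ]
3 [137.7  23.7] [1060.6  547.2   30. ]
2 [420.5  25. ] [1033.2 -180.1   30. ]
2 [442.   25.5] [1030.1 -234.2   30. ]
2 [583.   25.5] [1018.7 -585.9   30. ]
24 [137.7  33.7] [1032.7  
[... 1213 characters left out ...]
44.7 -218.    30. ]
15 [460.1  58.3] [ 940.5 -274.    30. ]
2 [257.5  58. ] [956.5 235.1  30. ]
3 [443.3  58.3] [ 941.5 -232.4   30. ]
2 [208.5  66.5] [937.4 359.8  30. ]
3 [297.7 111.3] [812.7 134.2  30. ]
4 [304.8 145.8] [724.3 117.5  30. ]
3 [369. 200.] [586.8 -35.   30. ]
2 [368.  236.5] [499.7 -29.8  30. ]
4 [302.8 318. ] [315.1 126.3  30. ]
3 [339.  332.3] [282.1  43.5  30. ]
scene origin px [443.3 102.9] x+ [376.6 145.1]
red
51 [394.5 181.5] [436.8 167.2  60. ]
25 [355.1 204.6] [553.2 156.8  60. ]
orange
3 [139.   80.7] [ 611.4 -716.7   30. ]
11 [412.7 162.5] [322.2 133.2  30. ]
2 [286.5 179. ] [583.1 -35.   30. ]
7 [281.4 246.9] [725.8 117.4  30. ]
8 [252.2 275.9] [812.4 134.3  30. ]
```

View pics/topc.png

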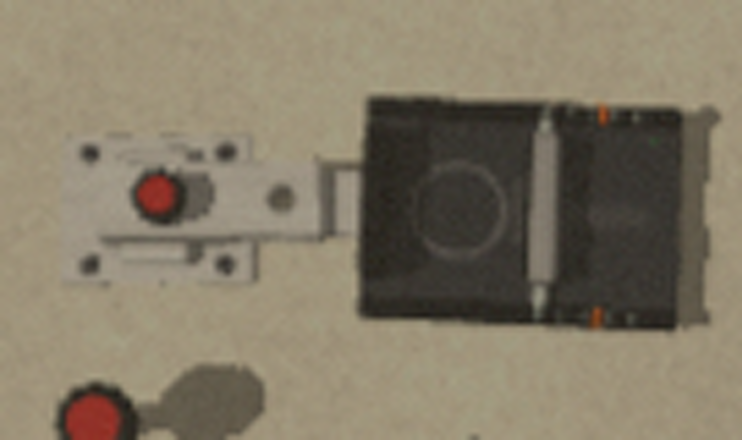

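View pics/scenec.png

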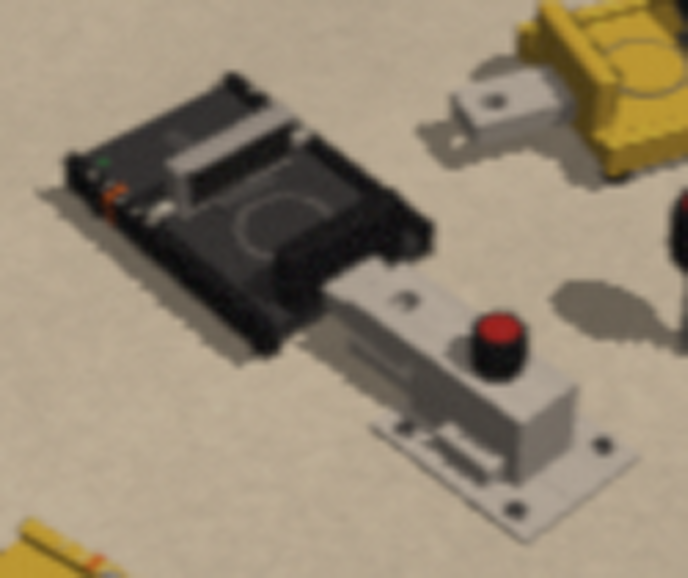

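The crops show the fork hole at about (310.7,215.6) in top and (338.2,199.0) in scene. The marks are at top (369,200) and (368,236.5), and the jaw is shut. I'll work out the geometry from these.

```bash
cat >>h.py <<'E'
def shift(s,target,q=None):
    "tool-axis shift in m to target (mm)"
    return rot(s['tcp_rot']).T@(np.array(target,float)-s['position'])/1000
def yang(s):
    y=rot(s['tcp_rot'])[:,1];return np.degrees(np.arctan2(y[1],y[0]))
E
python3 - <<'E'
from cell import robot
from h import *
np.set_printoptions(precision=3,suppress=True)
t=robot.get_image('top');c=robot.get_image('scene')
f1=ray(t,(310.7,215.6),40);f2=ray(c,(338.2,199.0),40);print('fork',f1,f2)
F=(f1+f2)[:2]/2;S=np.array([552.4,156.3]);M=np.array([543.2,-32.4])
for a,b in((S,F),(F,M),(S,M)):
    print(np.linalg.norm(b-a),np.degrees(np.arctan2(*(b-a)[::-1])))
def C(d):return np.array(d['xyz'])
# loose pin triangulate
A=[];B=[]
for d,uv in((t,(276.5,256.4)),(c,(394.5,181.5))):
    p=ray(d,uv,0);v=(p-C(d));v/=np.linalg.norm(v);P=np.eye(3)-np.outer(v,v);A.append(P);B.append(P@p)
print('loose',np.linalg.solve(sum(A),sum(B)))
s=robot.read_state();print(yang(s),shift(s,[552.4,156.3,200]))
E
```

```text
fork [550.939 104.467  40.   ] [551.64  105.301  40.   ]
51.42801623923621 -91.23727915531839
137.52210713930134 -93.3722797615187
188.92413821425785 -92.79122473732679
loose [455.697 180.298  80.02 ]
-73.56774513170633 [ 0.574 -0.618  0.031]
```

Request:
{"op": "drive_tool", "data": {
  "commands": "0.041 -0.0441 0 0 1;0.041 -0.0441 0 0 1;0.041 -0.0441 0 0 1;0.041 -0.0441 0 0 1;0.041 -0.0441 0 0 1;0.041 -0.0441 0 0 1;0.041 -0.0441 0 0 1;0.041 -0.0441 0 0 1;0.041 -0.0441 0 0 1;0.041 -0.0441 0 0 1;0.041 -0.0441 0 0 1;0.041 -0.0441 0 0 1"
}}

```text
time_s: 1.8
position: [499.8, 48.8, 231.6]
tcp_rot: [0.0, 0.99, 0.143, 0.0]
wrist_force: [0.9, -0.2, 0.4]
grip_width: 85.4
grip_force: 0.0
```

Request:
{"op": "drive_tool", "data": {
  "commands": "0.041 -0.0441 0 0 1;0.041 -0.0441 0 0 1;0 0 0.01 -10 0.7;0 0 0.01 -10 0.7;0 0 0.01 -10 0.7;0 0 0 -10 0.7;0 0 0 -10 0.7;0 0 0 -10 0.7;0 0 0 -10 0.7;0 0 0 -1 0.7;0 0 0 0 0.7"
}}

```text
time_s: 3.18
position: [552.7, 155.0, 201.2]
tcp_rot: [-0.0, 0.724, 0.69, -0.0]
wrist_force: [1.1, -0.2, -0.2]
grip_width: 60.0
grip_force: 0.0
```

```bash
python3 - <<'E'
from cell import robot
from h import *
np.set_printoptions(precision=4,suppress=True)
s=robot.read_state();print(s['position'],yang(s),shift(s,[552.4,156.3,100]),s['joint_pos'],s['grip_width'])
E
```

```text
[552.6936 154.9788 201.2222] -2.7661367085226596 [ 0.0013 -0.0003  0.1012] [ 0.2417  0.4757 -0.813   1.7194  0.38    1.112  -0.7359] 59.994394980143916
```

Request:
{"op": "drive_tool", "data": {
  "commands": "0.0013 0 0.04 0 0.7;0 0 0.04 0 0.7;0 0 0.04 0 0.7;0 0 0.02 0 0.7;0 0 0.01 0 0.7;0 0 0.007 0 0.7;0 0 0 0 0.7"
}}

```text
time_s: 4.05
position: [553.1, 156.5, 44.8]
tcp_rot: [0.0, 0.723, 0.691, 0.0]
wrist_force: [0.0, 0.1, -0.2]
grip_width: 59.8
grip_force: 0.0
```

Request:
{"op": "drive_tool", "data": {
  "commands": "0 0 0 0 0;0 0 0 0 0;0 0 0 0 0;0 0 0 0 0;0 0 0 0 0;0 0 0 0 0"
}}

```text
time_s: 4.8
position: [552.6, 156.5, 45.2]
tcp_rot: [0.0, 0.723, 0.691, -0.0]
wrist_force: [-3.5, -0.7, 7.5]
grip_width: 19.6
grip_force: 58.4
```

Request:
{"op": "drive_tool", "data": {
  "commands": "0 0 -0.01 0 0;0 0 -0.015 0 0;0 0 -0.02 0 0;0 0 -0.012 0 0;0 0 0 0 0"
}}

```text
time_s: 5.42
position: [553.6, 156.6, 102.7]
tcp_rot: [0.001, 0.723, 0.691, 0.001]
wrist_force: [0.8, 0.3, -0.4]
grip_width: 19.4
grip_force: 58.7
```

```bash
python3 - <<'E'
from cell import robot
from h import *
np.set_printoptions(precision=4,suppress=True)
s=robot.read_state();print(s['position'],yang(s),s['wrist_force'],s['grip_width'])
a=robot.get_image('scene');b=robot.get_image('top')
f=lambda d,p,r:(lambda u,v:cv2.resize(d['image'][v-r:v+r,u-r:u+r,::-1],(400,400),interpolation=cv2.INTER_CUBIC))(*proj(d,p).astype(int))
p=[552,140,60];cv2.imwrite('pics/l.png',np.hstack([f(a,p,50),f(b,p,50)]))
E
```

```text
[553.5734 156.5581 102.7473] -2.586208447871556 [ 0.841   0.2603 -0.4234] 19.423360529445496
```

View pics/l.png

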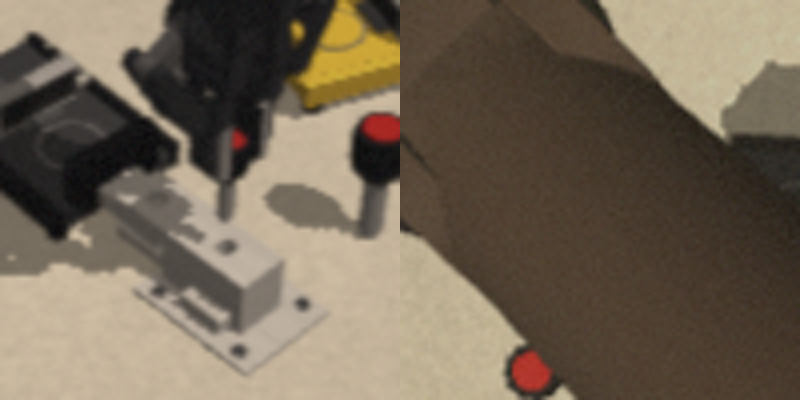

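The pin is held upright, its tip just above the pedestal top, and the stow hole is now empty at crop (229,245). I'll carry it 52 mm along the bracket to the fork hole.

Request:
{"op": "drive_tool", "data": {
  "commands": "-0.02 -0.001 0 0 0;-0.02 0 0 0 0;-0.012 0 0 0 0;0 0 0 0 0;0 0 0 0 0"
}}

```text
time_s: 6.15
position: [549.4, 105.4, 101.3]
tcp_rot: [-0.0, 0.723, 0.691, 0.0]
wrist_force: [0.4, 0.3, -1.0]
grip_width: 19.4
grip_force: 58.7
```

```bash
python3 - <<'E'
from cell import robot
from h import *
np.set_printoptions(precision=4,suppress=True)
s=robot.read_state();print(s['position'],yang(s),s['wrist_force'],shift(s,[550.3,104.6,90]))
a=robot.get_image('scene');u,v=proj(a,[552,120,50]).astype(int);print(u,v)
cv2.imwrite('pics/m.png',cv2.resize(a['image'][v-30:v+30,u-40:u+40,::-1],(800,600),interpolation=cv2.INTER_CUBIC))
for p in([550.3,104.6,60],[550.3,104.6,40],[552.4,156.3,40]):print((proj(a,p)-[u-40,v-30]+.5)*10)
E
```

```text
[549.3656 105.3582 101.2697] -2.531412735926141 [ 0.367   0.3027 -0.9723] [-0.0007  0.001   0.0113]
342 199
[370.6041 234.0209]
[369.0376 300.5243]
[532.8343 424.3372]
```

View pics/m.png

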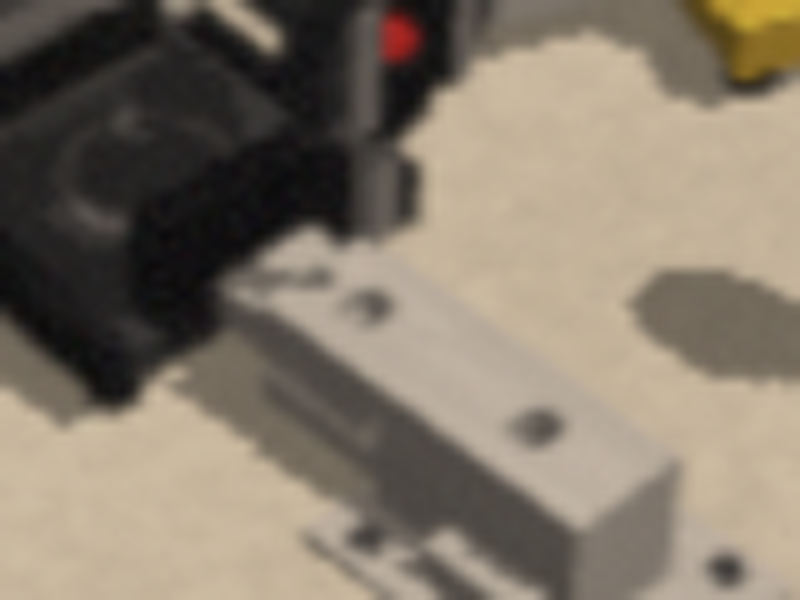

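The pin's tip at (375,235) stands over the fork hole at (369,305) to within about 1 mm. I'll lower it in steps and watch the force.

Request:
{"op": "drive_tool", "data": {
  "commands": "-0.0007 0.0006 0.01 0 0;0 0 0.006 0 0;0 0 0.006 0 0;0 0 0.005 0 0;0 0 0 0 0"
}}

```text
time_s: 6.82
position: [550.2, 103.9, 74.0]
tcp_rot: [-0.0, 0.723, 0.691, 0.0]
wrist_force: [1.3, 0.8, -1.4]
grip_width: 19.2
grip_force: 58.7
```

Request:
{"op": "drive_tool", "data": {
  "commands": "0 0 0.004 0 0;0 0 0.004 0 0;0 0 0 0 0"
}}

```text
time_s: 7.2
position: [550.2, 103.8, 66.0]
tcp_rot: [0.0, 0.723, 0.691, 0.0]
wrist_force: [1.8, 0.8, -2.5]
grip_width: 19.4
grip_force: 58.7
```

Request:
{"op": "drive_tool", "data": {
  "commands": "0 0 0.004 0 0;0 0 0.004 0 0;0 0 0.004 0 0;0 0 0 0 0"
}}

```text
time_s: 7.7
position: [550.2, 103.8, 53.9]
tcp_rot: [-0.0, 0.723, 0.691, 0.0]
wrist_force: [4.5, 0.8, -3.5]
grip_width: 19.6
grip_force: 58.7
```

Request:
{"op": "drive_tool", "data": {
  "commands": "0 0 0.004 0 0;0 0 0.004 0 0;0 0 0.001 0 0;0 0 0 0 0"
}}

```text
time_s: 8.2
position: [550.2, 103.9, 45.3]
tcp_rot: [0.0, 0.723, 0.691, 0.0]
wrist_force: [3.6, 2.3, 0.3]
grip_width: 19.4
grip_force: 59.3
```

Request:
{"op": "drive_tool", "data": {
  "commands": "0 0 0.001 0 0;0 0 0.001 0 0;0 0 0 0 0"
}}

```text
time_s: 8.57
position: [550.3, 104.0, 45.1]
tcp_rot: [0.001, 0.723, 0.691, 0.0]
wrist_force: [-2.8, 0.2, 18.7]
grip_width: 19.4
grip_force: 61.2
```

Request:
{"op": "drive_tool", "data": {
  "commands": "0 0 0 0 0.6;0 0 0 0 0.6;0 0 0 0 0.6;0 0 0 0 0.6;0 0 -0.03 0 0.6;0 0 -0.04 0 0.6;0 0 -0.05 0 0.6;0 0 -0.04 0 0.6;0 0 0 0 0.6"
}}

```text
time_s: 9.7
position: [551.5, 104.4, 206.4]
tcp_rot: [0.002, 0.723, 0.691, 0.002]
wrist_force: [-0.6, 0.0, -0.9]
grip_width: 51.7
grip_force: 0.0
```

Request:
{"op": "drive_tool", "data": {
  "commands": "-0.056 -0.001 0 0 0.7;-0.056 -0.001 0 0 0.7;0 0 0 10 0.7;0 0 0 10 0.7;0 0 0 10 0.7;0 0 0 10 0.7;0 0 0 10 0.7;0 0 0 10 0.7;0 0 0 10 0.7;0 0 0 10 0.7;0 0 0 10.4 0.7;0 0 0 0 0.7"
}}

```text
time_s: 11.2
position: [542.4, -8.1, 202.3]
tcp_rot: [0.0, 1.0, -0.025, -0.001]
wrist_force: [-0.1, -0.6, -0.3]
grip_width: 59.9
grip_force: 0.0
```

```bash
python3 - <<'E'
from cell import robot
from h import *
np.set_printoptions(precision=4,suppress=True)
s=robot.read_state();print(s['position'],yang(s),s['wrist_force'],s['joint_pos'],shift(s,[544.5,-7.4,100]))
a=robot.get_image('scene');u,v=proj(a,[550,50,50]).astype(int);print(u,v)
cv2.imwrite('pics/n.png',cv2.resize(a['image'][v-45:v+45,u-60:u+60,::-1],(800,600),interpolation=cv2.INTER_CUBIC))
for p in([550.5,104.3,60],[544.5,-7.4,54]):print((proj(a,p)-[u-60,v-45]+.5)*6.67)
E
```

```text
[542.3613  -8.0718 202.2564] -92.88579686422084 [-0.0508 -0.5548 -0.2883] [ 0.3136  0.3442 -0.4873  1.8063  0.1847  1.0378 -1.8652] [ 0.0023 -0.0008  0.1023]
321 183
[519.5801 362.7038]
[304.6453 211.5092]
```

View pics/n.png

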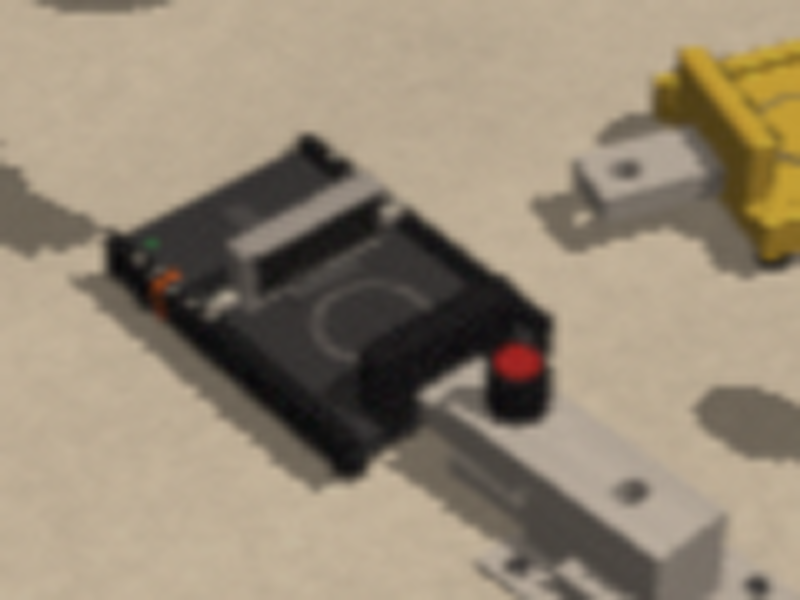

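The pin's red top at (518,362) matches the predicted home position of (519.6,362.7), so the head is seated. The jaw top is where I expected it, near (305,212). Now I'll lower over the jaw and grip it.

Request:
{"op": "drive_tool", "data": {
  "commands": "0.0023 -0.0008 0.04 0 0.7;0 0 0.04 0 0.7;0 0 0.04 0 0.7;0 0 0.025 0 0.7;0 0 0.015 0 0.7;0 0 0.007 0 0.7;0 0 0 0 0.7"
}}

```text
time_s: 12.12
position: [545.5, -7.3, 36.4]
tcp_rot: [-0.0, 1.0, -0.025, 0.0]
wrist_force: [0.0, -0.4, 0.3]
grip_width: 59.5
grip_force: 0.0
```

Request:
{"op": "drive_tool", "data": {
  "commands": "0 0 0 0 0;0 0 0 0 0;0 0 0 0 0;0 0 0 0 0;0 0 0 0 0;0 0 0 0 0;0 0 0 0 0"
}}

```text
time_s: 13.0
position: [545.7, -7.6, 37.1]
tcp_rot: [0.0, 1.0, -0.026, 0.001]
wrist_force: [-2.0, -1.1, 5.2]
grip_width: 10.5
grip_force: 59.1
```

```bash
python3 - <<'E'
from cell import robot
from h import *
s=robot.read_state();print(s['position'],yang(s),s['wrist_force'],s['grip_width'],s['grip_force'])
E
```

```text
[545.71394575  -7.58284514  37.11745819] -93.00446408885016 [-2.03016407 -1.14902022  5.15637393] 10.470607198229244 59.07212734222412
```

Request:
{"op": "drive_tool", "data": {
  "commands": "0 0.004 0 0 0;0 0.004 0 0 0;0 0.004 0 0 0;0 0.004 0 0 0;0 0.004 0 0 0;0 0.003 0 0 0;0 0.002 0 0 0;0 0 0 0 0;0 0 0 0 0"
}}

```text
time_s: 14.12
position: [544.8, -29.6, 37.1]
tcp_rot: [-0.001, 1.0, -0.025, 0.001]
wrist_force: [-0.7, 7.1, 5.2]
grip_width: 11.0
grip_force: 59.1
```

```bash
python3 - <<'E'
from cell import robot
from h import *
np.set_printoptions(precision=2,suppress=True)
s=robot.read_state();p=np.array([545.71,-7.58]);print(s['position'],(s['position'][:2]-p)@[np.cos(np.radians(-93)),np.sin(np.radians(-93))],s['wrist_force'],s['grip_width'],s['grip_force'])
a=robot.get_image('scene');u,v=proj(a,[550,20,40]).astype(int);
cv2.imwrite('pics/p.png',cv2.resize(a['image'][v-45:v+45,u-60:u+60,::-1],(800,600),interpolation=cv2.INTER_CUBIC))
im=cv2.cvtColor(a['image'],cv2.COLOR_RGB2HSV).astype(int)[v-45:v+45,u-60:u+60]
for n,m in(('or',(im[...,0]<18)&(im[...,0]>4)&(im[...,1]>140)&(im[...,2]>100)),('wh',(im[...,1]<50)&(im[...,2]>120))):
    for A,c in blobs(m,2):print(n,A,(c+.5)*6.67,ray(a,c+[u-60,v-45],30))
E
```

```text
[544.77 -29.57  37.09] 22.011452333793795 [-0.71  7.14  5.18] 11.040518581523143 59.113476276397705
or 4 [220.11 300.15] [587.68 -36.89  30.  ]
wh 2 [406.87  60.03] [444.67 -94.6   30.  ]
wh 2 [420.21  80.04] [449.68 -81.63  30.  ]
wh 167 [702.13 189.7 ] [420.96  39.24  30.  ]
wh 3 [416.88 203.44] [501.3  -27.87  30.  ]
wh 6 [266.8  236.78] [553.08 -51.78  30.  ]
wh 4 [248.46 291.81] [577.57 -33.33  30.  ]
wh 30 [517.81 399.98] [548.27  73.2   30.  ]
wh 462 [681.24 507.4 ] [545.84 147.23  30.  ]
wh 46 [585.51 586.96] [593.72 150.74  30.  ]
```

View pics/p.png

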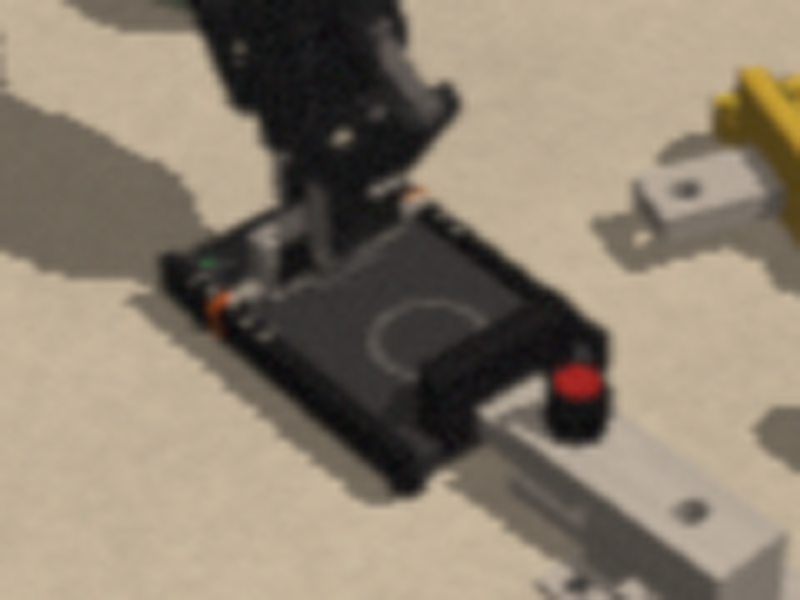

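The jaw has come out about 22 mm by the TCP. The pointer at (245,292) is about 3 mm short of the orange mark at (220,300), so I'll pull 3 mm more.

Request:
{"op": "drive_tool", "data": {
  "commands": "0 0.0015 0 0 0;0 0.0015 0 0 0;0 0 0 0 0;0 0 0 0 0"
}}

```text
time_s: 14.68
position: [544.6, -32.3, 37.1]
tcp_rot: [-0.002, 1.0, -0.025, 0.001]
wrist_force: [-1.5, 7.6, 5.4]
grip_width: 10.6
grip_force: 59.2
```

```bash
python3 - <<'E'
from cell import robot
from h import *
np.set_printoptions(precision=2,suppress=True)
s=robot.read_state();p=np.array([545.71,-7.58]);print(s['position'],(s['position'][:2]-p)@[np.cos(np.radians(-93)),np.sin(np.radians(-93))],s['wrist_force'],s['grip_width'])
a=robot.get_image('scene');b=robot.get_image('top')
f=lambda d,p,r:(lambda u,v:cv2.resize(d['image'][v-r:v+r,u-r:u+r,::-1],(400,400),interpolation=cv2.INTER_CUBIC))(*proj(d,p).astype(int))
cv2.imwrite('pics/q.png',np.hstack([f(a,[588,-30,30],20),f(b,[544,0,30],40)]))
for d in(a,b):print(proj(d,[588,-30,30]),proj(d,[544,0,30]))
E
```

```text
[544.62 -32.34  37.1 ] 24.779482201456577 [-1.48  7.59  5.44] 10.61542391754149
[286.29 180.95] [308.76 178.4 ]
[366.89 199.54] [354.84 218.1 ]
```

View pics/q.png

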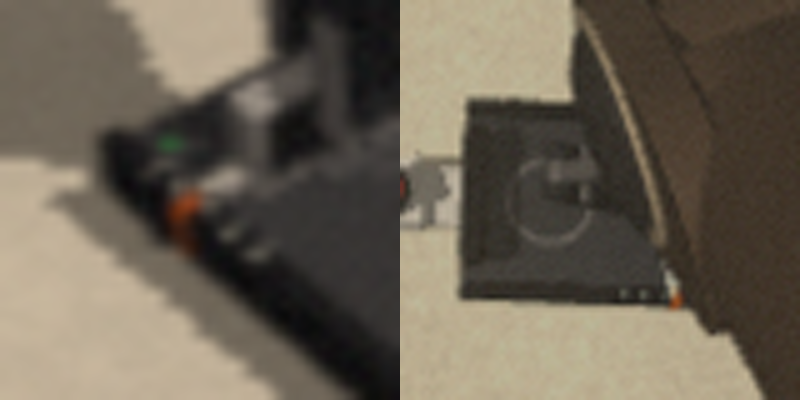

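Request:
{"op": "drive_tool", "data": {
  "commands": "0 0.001 0 0 0;0 0 0 0 0;0 0 0 0 0;0 0 0 0 0"
}}

```text
time_s: 15.28
position: [544.5, -33.2, 37.1]
tcp_rot: [-0.002, 1.0, -0.025, 0.001]
wrist_force: [-0.3, 8.8, 5.6]
grip_width: 10.7
grip_force: 59.2
```

```bash
python3 - <<'E'
from cell import robot
from h import *
np.set_printoptions(precision=2,suppress=True)
s=robot.read_state();p=np.array([545.71,-7.58]);print(s['position'],(s['position'][:2]-p)@[np.cos(np.radians(-93)),np.sin(np.radians(-93))],s['wrist_force'])
D=np.array([-.0523,-.9986,0])
a=robot.get_image('scene');im=a['image'].astype(int);u,v=proj(a,[588,-30,30]).astype(int)
r,g,b=[im[...,i] for i in range(3)]
w=np.zeros(r.shape,bool);w[v-10:v+12,u-12:u+12]=1
O=(r-b>60)&w;ys,xs=np.nonzero(O)
for y,x in zip(ys,xs):print('o',x,y,r[y,x],(ray(a,(x,y),30)@D).round(1))
P=(im.min(2)>110)&(r-b<30)&w
for A,c in blobs(P,1):print('w',A,c,ray(a,c,30)[:2],ray(a,c,30)@D)
E
```

```text
[544.53 -33.19  37.06] 25.641418180439597 [-0.31  8.81  5.56]
o 285 179 123 6.8
o 283 180 89 7.0
o 284 180 131 5.5
o 285 180 123 3.9
o 283 181 90 4.2
o 284 181 95 2.6
w 2 [290.5 170. ] [554.81 -53.46] 24.373372746307943
w 4 [287.75 177.25] [576.92 -37.73] 7.501584724781112
w 1 [283. 190.] [613.83 -11.22] -20.89493511558812
```

```bash
python3 -c "
from cell import robot
print(robot.job_done())"
```

```text
the job is handed in; nothing more can be done
None
```

I handed the job in at about 15 s with the hinge pin pushed fully home and the jaw held about 25.6 mm out, roughly 1 mm past the orange marks and within the 4 mm allowed; I saw no contact with the four bystanders, and the judge returned no verdict.

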